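Close the washed sample canisters and complete their row

ROBOT

A 6-joint arm with a two-finger parallel gripper is mounted at the origin on a cart in front of the work surface, level with it; the furniture and walls round the work are solid. World frame = base frame: x ahead of the robot, y to its left, z up, the work surface at z = 0. Lengths are in m, angles in rad, forces in N, time in s.
With the tool pointing down it reaches from about 0.35 to 0.975 m from the base axis. Payload 4.9 kg.
Tool frame: the origin (TCP) lies at the very end of the fingers, on their centre line; the grasp point (between the pads) lies 19 mm behind it; z points along the fingers, y is the line along which they close (so a half turn about z gives the same grasp; the last joint's range is limited). The gripper opens to 85 mm and grips with 20 to 120 N. Pads are 22 mm wide; open, the fingers measure 114 mm over their backs; the gripper's body (76 mm by 85 mm) begins 54 mm behind the grasp point. The pads swing forward as they close: fully open they stand 13 mm farther back than shut.
Start: joints at [-1.257, 0.053, 1.613, -0, 1.476, -0.119], TCP at [0.262, -0.567, 0.231] pointing down, gripper open.
Joint ranges: [-3.01, 3.01], [-1.01, 2.22], [0.06, 2.58], [-1.02, 4.17], [0.09, 2.62], [-3.14, 3.14]. Speed limits (rad/s): [2.57, 2.57, 3.14, 3.14, 3.14, 3.14].

INTERFACE

Orientations are given as a unit quaternion [w, x, y, z].
In Python, from plant import manip gives the robot as it stands.
- The arm moves only by the shell command python3 -m pendant 'ROWS'. ROWS is JSON, a list of rows, each a list of 3 entries, a list of its own where there are three numbers: the opening, from 0 (shut) to 1 (fully open), then the shift along the tool's x, y, z in units of 12 cm (1.0 is 12 cm), then the turn about the tool's z in units of pi rad (1.0 is pi rad). In form: [[gripper, [dx, dy, dz], roll], ...]. A call has 1 to 10 rows; each row is the pose to reach, as a shift and turn from the pose commanded when the call began, along the tool's axes at that moment, turning the shorter way round; what a row does not reach only later rows make up. A row lasts 1/10 s, in which the tool goes at most 50 mm and 8.59 degrees, less where a joint would pass 70% of its speed; a pose out of reach is approached as far as the arm can. A call with a number of a shift or a turn outside -1 to 1 is refused whole. A call with a gripper value outside its range is refused whole. The fingers move at their own pace and stop on an object; the grip force is fixed at half the most. Time passes only in rows, so rows that repeat a pose let the fingers close. It gives the time, the measured TCP pose, the force, the opening and the grip force at its end, in the units of the state.
- manip.state(): the state, without advancing time (a new reading comes with each control period).
- manip.grab_frame(name): name is "scene" or "top"; returns a dict with "img" (384x512x3 uint8, red, green, blue), "fx", "fy", "cx", "cy" (pixels), "D" ([k1, k2, p1, p2, k3] as OpenCV has them; the pictures are not rectified), "eye" and "rotation" of the camera in the world. Camera axes: x right, y down, z forward; pixel columns grow to the right and rows downward; lengths in m; the calibration is good to about 2 mm. A picture is of the moment at which its call begins. There is no depth.
- manip.job_done(): hands the job in; it is judged then, once.
The state is a dict: "time": time; "joint_pos": joint angles; "joint_vel": joint speeds; "joint_efforts": joint torques, N m; "tool_pos": TCP position; "tool_rot": TCP orientation; "contact_force": force on the tool from outside, world axes, zero at the start; "ft_torque": the same for the moment, N m; "gripper_width": opening from 0.0 (shut) to 1.0 (fully open); "grasp_force": force on a finger pad.
Only numpy, scipy, OpenCV 4.12 (cv2) and the standard library are available. Lean on these libraries where they do the work, as an engineer would, in place of code of your own. Each camera call takes 0.05 s, during which the arm holds its last target. There are 200 camera calls.

TASK

Put the washed steel canisters away: take the lids for the small and the medium canister off the sloping drainer and set each one gently, fully home and level, on the canister it fits; never drop them. Stand the small canister upright in the middle of the free bay of the tray, so that all three stand closed in one row. The medium and the large canister stay in their bays, the large spare lid stays on the drainer, and nothing else is pushed about or tipped over.

Things in the scene. Friction and masses are not known exactly. Their poses are not given: they have to be found in the camera images.
- small_canister: the small canister: straight stainless steel cylinder, 50 mm outside diameter, 80 mm high, wall 2.5 mm, floor 3 mm, open at the top; starts open, standing on the worktop in front of the drainer. Origin: centre of its underside; z along its axis, up
- medium_canister: the medium canister: straight stainless steel cylinder, 62 mm outside diameter, 94 mm high, wall 2.5 mm, floor 3 mm, open at the top; starts open, standing in the middle or the left bay of the tray, and stays there. Origin: centre of its underside; z along its axis, up
- large_canister: the large canister: like the others, 74 mm in diameter, 108 mm high, already closed (its lid, 87 mm across, is tight; top of the knob 138 mm up); stands in the other of these two bays and stays there. Origin: centre of its underside; z along its axis, up
- small_lid: small canister's slip-on steel lid: 63 mm across, skirt 14 mm deep inside, flat top 17 mm above the skirt's edge, black round knob 19 mm wide up to 44 mm above the edge. Goes over the small canister's rim, 3 mm play all round; home: origin 66 mm above the canister's. Origin: centre of the skirt's edge; z along the axis to the knob. Starts knob up in any of the drainer's three places
- medium_lid: medium canister's slip-on steel lid: 75 mm across, skirt 14 mm deep inside, flat top 17 mm above the skirt's edge, black round knob 19 mm wide up to 44 mm above the edge. Goes over the medium canister's rim, 3 mm play all round; home: origin 80 mm above the canister's. Origin: centre of the skirt's edge; z along the axis to the knob. Starts knob up in any of the drainer's three places
- spare_lid: spare lid of the large size, 87 mm across, otherwise as the small lid. Starts knob up in any of the drainer's three places and stays there
- tray: fixed aluminium tray, 112 mm (its x, away from the robot) by 312 mm (its y, to the left), rim 16 mm high, floor 3 mm thick; two ribs 9 mm high part it into three bays in a row along its y, bay centres at y = -101.5 (right, free), 0 (middle) and +101.5 mm (left). Origin: centre of its underside
- free_bay (a point): centre of the tray's right-hand bay (smallest y), which is free at the start; on the floor's upper face
- drainer: fixed lid drainer: coated-wire slope over a grey drip tray, 136 mm (its x) by 296 mm (its y); slope rises away from the robot at 32 degrees, foot 26 mm, top 85 mm above the worktop, stop wire 12 mm high along the foot. Three lids lie on it, centres 92 mm apart along its y, knobs tilted 32 degrees from vertical towards the robot. Origin: centre of its underside
- wash_bottle: wash bottle, 184 mm high, at the back; bystander, fixed; origin: centre of its underside
- timer: white bench timer, 58 x 66 x 21 mm, near the front edge; bystander, fixed; origin: centre of its underside
- white_bottle: small white plastic bottle with a white cap, 42 mm wide, 91 mm high, at the right, near the front; bystander; origin: centre of its underside
Mind the look-alikes: they are no part of the job. What is shaped like the medium_lid but brown is not meant.

How it is judged:
At the end, for the whole second after the job is handed in: Both lids home on their canisters (3 mm in depth, 5 mm, 4 degrees), small canister upright on the tray within 18 mm of the free bay's centre; medium and large upright in their bays within 25 mm and the spare lid within 30 mm of where they were; all at rest (horizontal distance between small_lid and small_canister below 0.005 m and z of small_lid in the frame of small_canister between 0.063 and 0.069 m and angle between the z axis of small_lid and the z axis of small_canister, either way round below 0.07 rad and angle between each of small_canister, medium_canister, large_canister's own z axis and vertical below 0.06 rad and angle between each of small_lid, medium_lid's own z axis and vertical below 0.1 rad and horizontal distance between medium_lid and medium_canister below 0.005 m and z of medium_lid in the frame of medium_canister between 0.077 and 0.083 m and angle between the z axis of medium_lid and the z axis of medium_canister, either way round below 0.07 rad and horizontal distance between small_canister and free_bay below 0.018 m and z of each of small_canister, medium_canister, large_canister in the frame of tray below 0.007 m and distance of each of medium_canister, large_canister from where it was at the start of the episode below 0.025 m and distance of spare_lid from where it was at the start of the episode below 0.03 m and linear speed of each of small_lid, medium_lid, small_canister, medium_canister below 0.02 m/s); the robot touches nothing.
It fails at once if the small lid is let go in the air and falls more than about 8 mm (contact force between the fingers and small_lid below 0.05 N and linear speed of small_lid above 0.4 m/s).
It fails at once if the medium lid is let go in the air and falls more than about 8 mm (contact force between the fingers and medium_lid below 0.05 N and linear speed of medium_lid above 0.4 m/s).
It fails at once if the small canister is let go in the air and falls more than about 8 mm (contact force between the fingers and small_canister below 0.05 N and linear speed of small_canister above 0.4 m/s).
It fails at once if a canister is tipped over (angle between any of small_canister, medium_canister, large_canister's own z axis and vertical above 0.6 rad).
It fails at once if the white bottle is pushed more than 40 mm (distance of white_bottle from where it was at the start of the episode above 0.04 m).
It also fails if it takes over 59 s, if anything falls off the work surface, if the arm or the gripper's body presses on something with over 40 N, if the wrist force passes 120 N, or if a joint passes its speed limit or range.

## Working session

There is one attempt and no reset: what is moved stays moved. The work goes in short steps, Python scripts to look and compute and a shell command to move; the robot and the scene stay as the last step left them, time stands still between calls to the robot, and variables do not carry over. Pictures are saved under pics/ and viewed, at most 10 in all, crops included, and the job is handed in when it is done.

```bash
mkdir -p pics
cat > h.py <<'E'
import numpy as np, cv2, json
from plant import manip
from scipy.spatial.transform import Rotation as R
def snap(n,tag):
    f=manip.grab_frame(n); cv2.imwrite(f'pics/{tag}.png',f['img'][:,:,::-1]); 
    d={k:np.array(f[k]).tolist() for k in('fx','fy','cx','cy','D','eye','rotation')}; json.dump(d,open(f'pics/{tag}.json','w')); return d
def load(tag): return json.load(open(f'pics/{tag}.json'))
def Rm(c):
    r=np.array(c['rotation']); return r if r.shape==(3,3) else R.from_quat(r[[1,2,3,0]]).as_matrix()
def K(c): return np.array([[c['fx'],0,c['cx']],[0,c['fy'],c['cy']],[0,0,1.]])
def ray(c,uv):
    p=cv2.undistortPoints(np.array([[uv]],float),K(c),np.array(c['D']))[0,0]
    return np.array(c['eye']),Rm(c)@np.array([p[0],p[1],1.])
def onz(c,uv,z):
    e,d=ray(c,uv); return e+d*(z-e[2])/d[2]
def proj(c,P):
    P=np.atleast_2d(P).astype(float); r=Rm(c).T
    return cv2.projectPoints(P,cv2.Rodrigues(r)[0],-r@np.array(c['eye']),K(c),np.array(c['D']))[0][:,0]
def tri(obs):
    A=np.zeros((3,3));b=np.zeros(3)
    for c,uv in obs:
        e,d=ray(c,uv); d/=np.linalg.norm(d); M=np.eye(3)-np.outer(d,d);A+=M;b+=M@e
    x=np.linalg.solve(A,b); return x
E
python3 - <<'E'
from h import *
for n in('scene','top'):
    d=snap(n,n+'0'); print(n,d['eye'],Rm(d).round(3).tolist(),d['fx'],d['D'])
a=cv2.imread('pics/scene0.png');b=cv2.imread('pics/top0.png')
print(manip.state())
cv2.imwrite('pics/s.png',cv2.resize(a,(800,600),interpolation=cv2.INTER_CUBIC))
cv2.imwrite('pics/t.png',cv2.resize(b,(800,600),interpolation=cv2.INTER_CUBIC))
E
```

```text
scene [-0.5048787422197352, -0.830002469097334, 0.6090897154902624] [[0.563, -0.324, 0.76], [-0.826, -0.219, 0.519], [-0.002, -0.921, -0.39]] 473.1896390967947 [-0.16558270905766556, 0.0, 0.0, 0.0, 0.0]
top [0.4269909871892583, -0.10250105398903092, 1.3155564667934316] [[0.009, -0.994, 0.109], [-1.0, -0.01, -0.0], [0.002, -0.109, -0.994]] 453.07038678159057 [-0.14827826843163094, 0.0, 0.0, 0.0, 0.0]
{'time': 0.1, 'joint_pos': array([-1.25700094e+00,  5.32719575e-02,  1.61413344e+00,  2.96461697e-06,
        1.47602061e+00, -1.19013420e-01]), 'joint_vel': array([ 0.00017871, -0.00021562, -0.00210655,  0.00286747, -0.0006387 ,
        0.00111379]), 'joint_efforts': array([ 2.55164068e-04, -3.94906175e+01, -3.71363604e+01, -1.45647259e-04,
        3.89183508e-03, -9.43529756e-06]), 'tool_pos': array([ 0.26195869, -0.56683716,  0.23021156]), 'tool_rot': array([-9.12478228e-04,  9.76675425e-01,  2.14719057e-01, -8.76666369e-05]), 'contact_force': array([-0.02506323, -0.17399535,  0.17360695]), 'ft_torque': array([-0.0296808 , -0.02517738, -0.03369693]), 'grasp_force': 0.0, 'gripper_width': 1.000094528996458}
```

View pics/s.png

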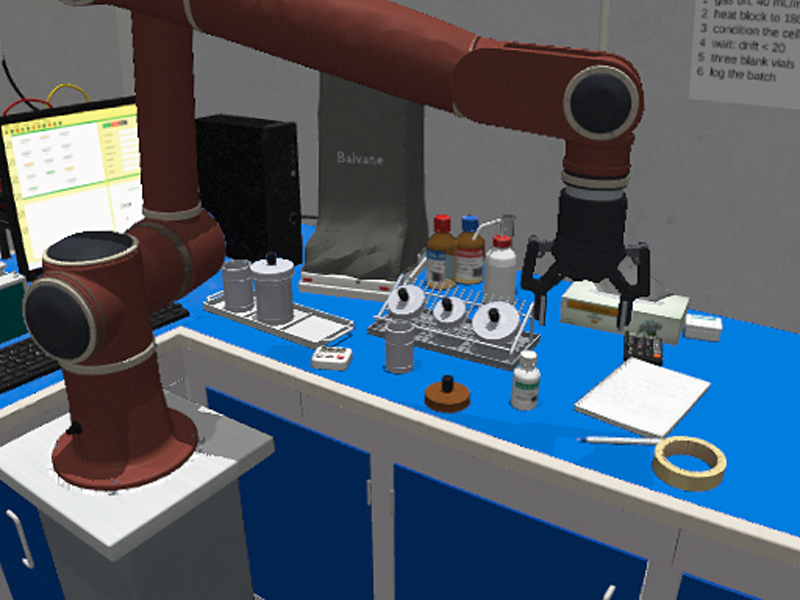

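View pics/t.png

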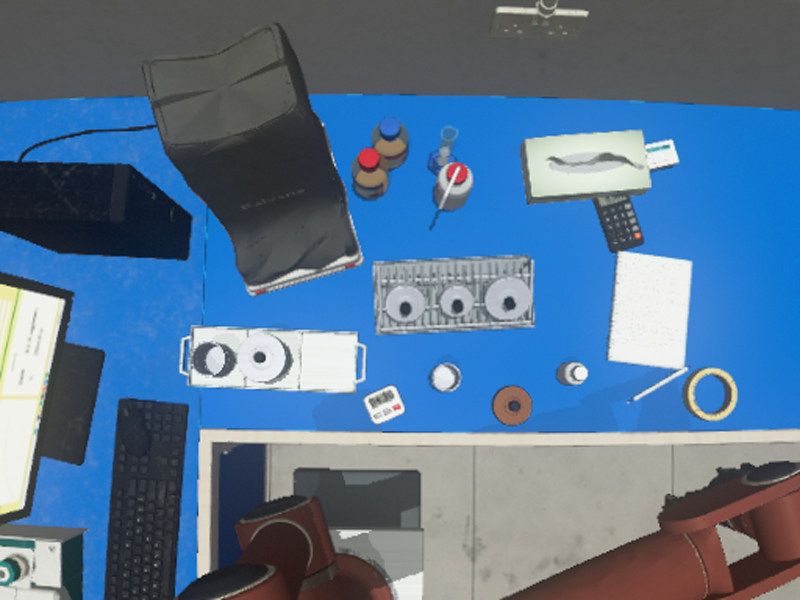

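Top view (enlarged px): the tray is at (275,358), with the medium canister in its left bay at (213,360) and the large one in the middle at (265,357). The drainer lids are at (404,303), (457,302) and (507,298). The small canister is at (446,377), a brown lid at (513,405) and the white bottle at (573,373). Next I'll crop both views for candidates and measurements.

Run:
```python
from h import *
def crop(t,x0,y0,x1,y1,s,o):
    a=cv2.imread(f'pics/{t}.png')[y0:y1,x0:x1]; a=cv2.resize(a,None,fx=s,fy=s,interpolation=cv2.INTER_CUBIC)
    for i in range(0,x1-x0,20): cv2.line(a,(i*s,0),(i*s,6),(0,0,255),1); cv2.putText(a,str(x0+i),(i*s+1,16),0,.35,(0,0,255),1)
    for i in range(0,y1-y0,20): cv2.line(a,(0,i*s),(6,i*s),(0,0,255),1); cv2.putText(a,str(y0+i),(8,i*s+4),0,.35,(0,0,255),1)
    cv2.imwrite(f'pics/{o}.png',a)
crop('top0',230,155,390,275,5,'c1')
crop('scene0',120,150,355,270,3,'c2')
crop('top0',110,200,270,275,5,'c3')
```

```text
(no output)
```

View pics/c1.png

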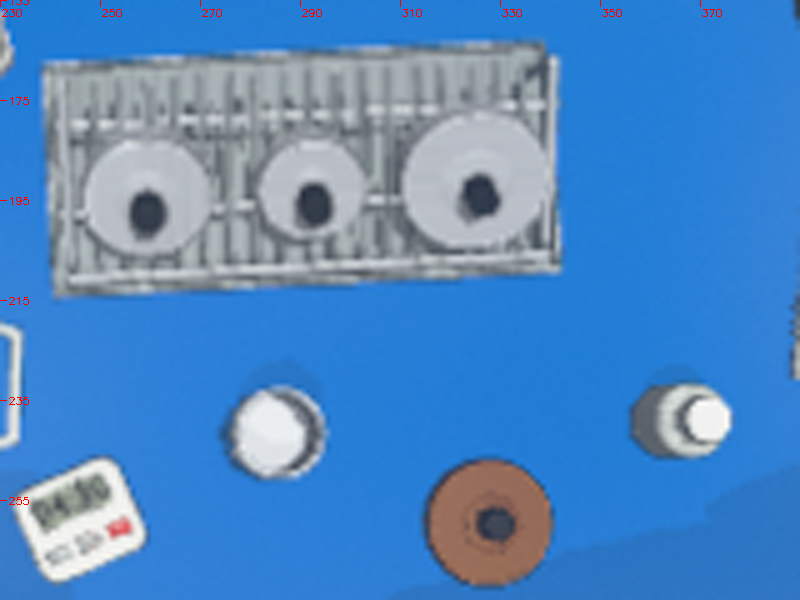

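View pics/c2.png

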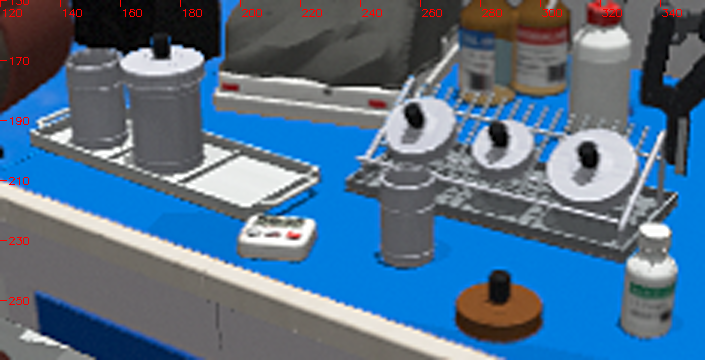

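View pics/c3.png

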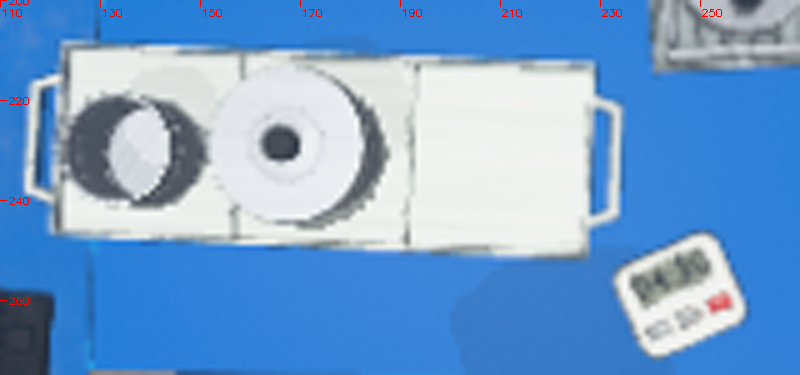

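Candidates in top-view px: left silver lid (260,194), about 25 px across; middle silver lid (292,193), about 21.5 px; right silver lid (325,191), about 29.4 px; brown lid (327,259). The silver sizes run 75:63:87, so left is the medium lid, middle the small lid and right the spare. The brown one is the decoy. The crops confirm this, and the knobs are black cylinders.

Run:
```python
from h import *
from scipy.optimize import minimize
T,S=load('top0'),load('scene0'); ti,si=cv2.imread('pics/top0.png'),cv2.imread('pics/scene0.png')
def dark(im,x0,y0,x1,y1):
    g=cv2.GaussianBlur(im,(0,0),.1).max(2)[y0:y1,x0:x1].astype(float); w=np.clip((125-g)/70,0,1)
    n,l,st,_=cv2.connectedComponentsWithStats((w>0.1).astype('uint8')); k=1+np.argmax(st[1:,4]); w=w*(l==k)
    yy,xx=np.mgrid[y0:y1,x0:x1]; return np.array([(w*xx).sum(),(w*yy).sum()])/w.sum(),w.sum()
for n,tb,sb in [('med',(253,190,265,205),(252,180,264,193)),('small',(286,189,300,203),(280,187,291,199)),('spare',(319,187,333,201),(308,195,323,209)),('brown',(322,253,334,266),(280,238,292,252))]:
    a,wa=dark(ti,*tb);b,wb=dark(si,*sb);p=tri([(T,a),(S,b)])
    print(n,a.round(1),b.round(1),round(wa),round(wb),p.round(4),(proj(T,p)[0]-a).round(2),(proj(S,p)[0]-b).round(2))
# small canister by silhouette
def mask(im,x0,y0,x1,y1):
    h=cv2.cvtColor(im,cv2.COLOR_BGR2HSV); m=np.zeros(im.shape[:2],'uint8'); m[y0:y1,x0:x1]=(h[y0:y1,x0:x1,1]<110); 
    n,l,st,c=cv2.connectedComponentsWithStats(m); k=1+np.argmax(st[1:,4]); return c[k],st[k]
a=np.linspace(0,2*np.pi,60,endpoint=False)
def cyl(c,x,y,z0,h,r):
    P=[(x+r*np.cos(t),y+r*np.sin(t),z) for t in a for z in(z0,z0+h)]; H=cv2.convexHull(proj(c,P).astype('float32'));m=cv2.moments(H)
    return np.array([m['m10']/m['m00'],m['m01']/m['m00']]),cv2.boundingRect(H),m['m00']
c,st=mask(ti,270,225,305,258); print('sc top',c,st)
f=minimize(lambda p:np.sum((cyl(T,p[0],p[1],0,.08,.025)[0]-c)**2),[.42,-.2],method='Nelder-Mead').x; print('small can top',f,cyl(T,*f,0,.08,.025))
print('tri rim small',tri([(T,(285.6,241.0)),(S,(255.7,207))]),'onz',onz(T,(285.6,241.0),.08),onz(S,(255.7,234.5),0), 'predicted S rim',proj(S,[[*f,.08]]))
print('tri rim med',tri([(T,(134.8,229.6)),(S,(151.3,168.7))]),'onz',onz(T,(134.8,229.6),.097))
print('large knob tri',onz(T,(165.8,228.2),.141))
C=[onz(T,(110+x/5-.4,200+y/5-.4),.016) for x,y in [(62,42),(595,65),(588,257),(52,235)]]; C=np.array(C);print(C.round(4),C.mean(0).round(4))
d=C[0]+C[3]-C[1]-C[2]; yaw=np.arctan2(-d[0],d[1]);print('tray yaw',yaw,'len',np.hypot(*d[:2])/2)
u=np.array([-np.sin(yaw),np.cos(yaw)])
for y in(-.1015,0,.1015):print('bay',C.mean(0)[:2]+u*y)
D=np.array([onz(T,(230+x/5-.4,155+y/5-.4),.0) for x,y in [(57,297),(559,271)]]);d=D[0]-D[1];print('drainer yaw',np.arctan2(-d[0],d[1]))
```

```text
med [259.  197.2] [257.6 188.3] 30 41 [ 0.5523 -0.12    0.0761] [ 0.27 -0.19] [-0.31  0.02]
small [292.4 195.5] [285.7 194.4] 30 43 [ 0.5577 -0.2118  0.0773] [ 0.28 -0.18] [-0.32  0.04]
spare [325.6 193.8] [315.7 201.7] 29 50 [ 0.5635 -0.3042  0.0756] [ 0.3  -0.18] [-0.34  0.05]
brown [328.5 259.3] [285.9 245.5] 30 78 [ 0.3817 -0.319   0.0286] [ 0.2  -0.13] [-0.28  0.03]
sc top [285.15492958 241.26056338] [276 232  19  19 284]
small can top [ 0.43170759 -0.19308362] (array([285.15155944, 241.25672805]), (275, 232, 20, 19), 287.26268558204174)
tri rim small [ 0.43302478 -0.19345466  0.08121633] onz [ 0.43228965 -0.19250945  0.08      ] [ 0.43220107 -0.19550536  0.        ] predicted S rim [[254.82476438 207.59170583]]
tri rim med [0.45759221 0.21727839 0.09697682] onz [0.45793977 0.21688561 0.097     ]
large knob tri [0.46169889 0.12337546 0.141     ]
[[ 0.5221  0.2783  0.016 ]
 [ 0.5124 -0.0331  0.016 ]
 [ 0.4025 -0.0306  0.016 ]
 [ 0.4102  0.2804  0.016 ]] [0.4618 0.1238 0.016 ]
tray yaw -0.02787688711118201 len 0.31130056866550815
bay [0.45898731 0.02229328]
bay [0.46181645 0.12375384]
bay [0.46464558 0.22521441]
drainer yaw 0.06023726294978115
```

Check: the canister rim triangulates to z=0.081 and the medium rim to 0.097, both as expected. The brown knob's centre comes out at 0.0286 against 0.0305, so about 2 mm of bias. The lid knobs are 92 mm apart, which also fits. First I'll turn the tool square to the world and head for the small canister.

```bash
cat >> h.py <<'E'
def plan(x,y,z,yaw=None):
    s=manip.state(); q=s['tool_rot']; r=R.from_quat(np.array(q)[[1,2,3,0]]).as_matrix(); p=s['tool_pos']
    ps=np.arctan2(r[1,0],r[0,0]); d=r.T@(np.array([x,y,z])-p)/.12
    print('t',round(s['time'],2),'pos',p.round(4),'yaw',round(ps,4),'tiltz',r[:,2].round(3),'w',round(s['gripper_width'],3),'gf',round(s['grasp_force'],1),'F',s['contact_force'].round(1))
    print('units',d.round(3),'roll',None if yaw is None else round(-(yaw-ps)/np.pi,4))
E
python3 -m pendant '[[1,[1,-0.86,0],0.138],[1,[1,-0.86,0],0.138],[1,[1,-0.86,0],0.138],[1,[1,-0.86,0],0.138],[0.75,[1,-0.86,0],0.138]]'
python3 -c "
from h import *; plan(.432,-.1935,.15,0)"
```

```text
time: 0.6
tool_pos: [0.3283, -0.4221, 0.231]
tool_rot: [0.0, 1.0, 0.001, -0.0]
contact_force: [-0.3, -0.6, 0.3]
gripper_width: 0.859
grasp_force: 0.0
t 0.6 pos [ 0.3283 -0.4221  0.231 ] yaw 0.0025 tiltz [-0. -0. -1.] w 0.859 gf 0.0 F [-0.3 -0.6  0.3]
units [ 0.869 -1.903  0.675] roll 0.0008
```

```bash
python3 -m pendant '[[0.75,[0.45,-0.95,0],0],[0.75,[0.45,-0.95,0],0],[0.75,[0.45,-0.95,0],0]]'
python3 -m pendant '[[0.75,[0.42,-0.95,0.3],0],[0.75,[0.42,-0.95,0.67],0],[0.75,[0.42,-0.95,0.67],0],[0.75,[0.42,-0.95,0.67],0],[0.75,[0.42,-0.95,0.67],0]]'
python3 -c "
from h import *; plan(.432,-.1935,.035,0); snap('scene','p1')
a=cv2.imread('pics/p1.png')[110:290,160:400]; cv2.imwrite('pics/p1c.png',cv2.resize(a,None,fx=3.3,fy=3.3,interpolation=cv2.INTER_CUBIC))"
```

```text
time: 0.9
tool_pos: [0.3823, -0.3084, 0.2311]
tool_rot: [-0.0, 1.0, -0.0, 0.0]
contact_force: [-0.2, -0.4, -0.1]
gripper_width: 0.749
grasp_force: 0.0
time: 1.4
tool_pos: [0.432, -0.1957, 0.1498]
tool_rot: [-0.0, 1.0, 0.0, -0.001]
contact_force: [-1.1, 0.8, -0.1]
gripper_width: 0.755
grasp_force: 0.0
t 1.4 pos [ 0.432  -0.1957  0.1498] yaw 0.0003 tiltz [-0.002  0.001 -1.   ] w 0.755 gf 0.0 F [-1.1  0.8 -0.1]
units [ 0.002 -0.018  0.957] roll 0.0001
```

View pics/p1c.png

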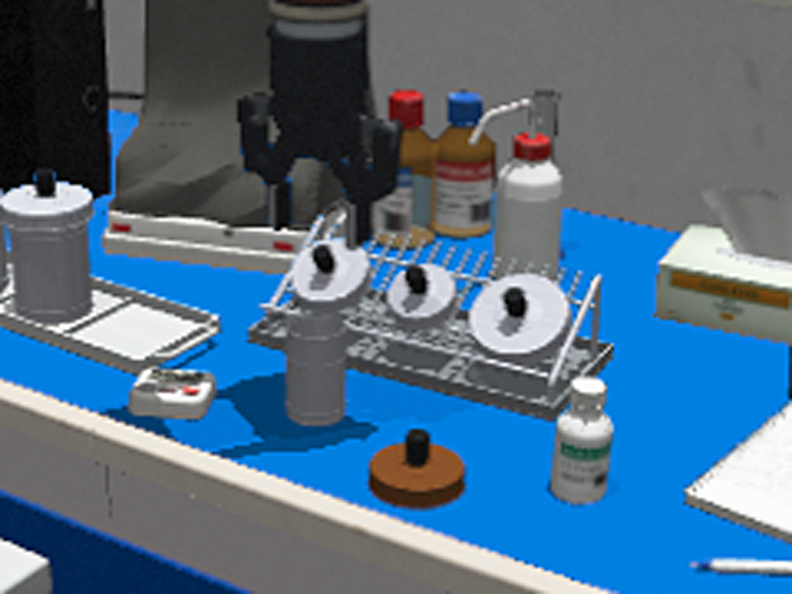

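The open gripper hangs above the small canister, whose rim is at crop (318,310), and the fingers straddle it. I'll descend and grip.

```bash
python3 -m pendant '[[0.75,[0,-0.018,0.3],0],[0.75,[0,-0.018,0.5],0],[0.75,[0,-0.018,0.7],0],[0.75,[0,-0.018,0.85],0],[0.75,[0,-0.018,0.96],0],[0.75,[0,-0.018,0.96],0],[0.3,[0,-0.018,0.96],0],[0.3,[0,-0.018,0.96],0],[0.3,[0,-0.018,0.96],0],[0.3,[0,-0.018,0.96],0]]'
python3 -m pendant '[[0.3,[0,0,0],0],[0.3,[0,0,0],0]]'
python3 -m pendant '[[0.3,[0,0,-0.2],0],[0.3,[0,0,-0.4],0],[0.3,[0,0,-0.7],0],[0.3,[0,0,-0.7],0]]'
python3 -c "
from h import *; plan(.459,.022,.119,-.028)"
```

```text
time: 2.45
tool_pos: [0.4334, -0.1942, 0.0372]
tool_rot: [0.001, 1.0, -0.0, 0.001]
contact_force: [-0.1, -0.6, 3.8]
gripper_width: 0.558
grasp_force: 62.1
time: 2.65
tool_pos: [0.4335, -0.1942, 0.0372]
tool_rot: [0.001, 1.0, -0.0, 0.001]
contact_force: [0.1, -0.6, 5.3]
gripper_width: 0.561
grasp_force: 62.3
time: 3.05
tool_pos: [0.4351, -0.1947, 0.1247]
tool_rot: [0.002, 1.0, -0.0, 0.004]
contact_force: [1.1, 0.0, -0.3]
gripper_width: 0.558
grasp_force: 62.2
t 3.05 pos [ 0.4351 -0.1947  0.1247] yaw -0.0004 tiltz [ 0.008 -0.004 -1.   ] w 0.558 gf 62.2 F [ 1.1  0.  -0.3]
units [ 0.198 -1.806  0.041] roll 0.0088
```

```bash
python3 -m pendant '[[0.3,[0.1,-0.4,0],0.0],[0.3,[0.1,-0.85,0],0.008],[0.3,[0.1,-0.85,0],0.008],[0.3,[0.1,-0.85,0],0.008]]'
python3 -m pendant '[[0.3,[0.1,-0.4,0],0.0],[0.3,[0.1,-0.8,0],0],[0.3,[0.1,-0.94,0],0],[0.3,[0.1,-0.94,0],0],[0.3,[0.1,-0.94,0],0],[0.3,[0.1,-0.94,0],0]]'
python3 -c "
from h import *; plan(.459,.020,.043,-.028); snap('scene','p2');snap('top','p2t')
a=cv2.imread('pics/p2.png')[130:250,120:270]; b=cv2.imread('pics/p2t.png')[190:270,110:260]
cv2.imwrite('pics/p2c.png',np.vstack([cv2.resize(a,(600,480)),cv2.resize(b,(600,320))])[200:])"
```

```text
time: 3.45
tool_pos: [0.4436, -0.0898, 0.1184]
tool_rot: [-0.0, 1.0, -0.011, -0.001]
contact_force: [-0.9, -1.3, -1.2]
gripper_width: 0.556
grasp_force: 62.5
time: 4.05
tool_pos: [0.4594, 0.0198, 0.1194]
tool_rot: [0.0, 1.0, -0.014, -0.0]
contact_force: [-0.2, 0.0, -0.1]
gripper_width: 0.561
grasp_force: 62.8
t 4.05 pos [0.4594 0.0198 0.1194] yaw -0.0277 tiltz [-0. -0. -1.] w 0.561 gf 62.8 F [-0.2  0.  -0.1]
units [-0.003 -0.002  0.637] roll 0.0001
```

```bash
python3 -m pendant '[[0.3,[0,0,0.25],0],[0.3,[0,0,0.45],0],[0.3,[0,0,0.58],0],[0.3,[0,0,0.62],0],[0.3,[0,0,0.64],0],[0.3,[0,0,0.655],0],[0.3,[0,0,0.655],0],[0.3,[0,0,0.655],0]]'
```

```text
time: 4.95
tool_pos: [0.4601, 0.0211, 0.042]
tool_rot: [0.0, 1.0, -0.013, 0.001]
contact_force: [-0.0, 0.8, -1.4]
gripper_width: 0.559
grasp_force: 62.8
```

```bash
python3 -m pendant '[[0.3,[0,0,0.008],0],[0.3,[0,0,0.016],0],[0.3,[0,0,0.016],0]]'
python3 -m pendant '[[0.3,[0,0,0.008],0],[0.3,[0,0,0.008],0]]'
```

```text
time: 5.25
tool_pos: [0.46, 0.0212, 0.0403]
tool_rot: [0.0, 1.0, -0.013, 0.0]
contact_force: [-1.6, -0.1, 4.9]
gripper_width: 0.563
grasp_force: 63.2
time: 5.45
tool_pos: [0.4601, 0.0212, 0.0403]
tool_rot: [0.0, 1.0, -0.013, 0.0]
contact_force: [-5.7, 1.7, 12.1]
gripper_width: 0.561
grasp_force: 63.9
```

Seated: contact at TCP z=0.0403, and 0.0402 was predicted. I'll release and rise, then go above the small lid (the middle one).

```bash
python3 -m pendant '[[0.58,[0,0,-0.01],0],[0.7,[0,0,-0.01],0],[0.7,[0,0,-0.01],0],[0.7,[0,0,-0.01],0],[0.7,[0,0,-0.3],0],[0.7,[0,0,-0.6],0],[0.7,[0,0,-0.95],0],[0.7,[0,0,-0.95],0]]'
python3 -m pendant '[[0.5,[0.38,0.5,-0.1],-0.028],[0.5,[0.38,0.98,-0.1],-0.028],[0.5,[0.38,0.98,-0.1],-0.028],[0.5,[0.38,0.98,-0.1],-0.028]]'
python3 -m pendant '[[0.5,[0.32,0.5,0],0],[0.5,[0.32,0.9,0],0],[0.5,[0.32,0.9,0],0],[0.5,[0.32,0.9,0],0]]'
python3 -c "
from h import *; plan(.553,-.212,.115,.06); 
d=snap('top','p3t'); a=cv2.imread('pics/p3t.png')[205:260,180:240]; 
cv2.imwrite('pics/p3c.png',cv2.resize(a,None,fx=10,fy=10,interpolation=cv2.INTER_CUBIC))"
```

```text
time: 6.25
tool_pos: [0.4633, 0.0209, 0.1589]
tool_rot: [0.0, 1.0, -0.013, 0.006]
contact_force: [0.7, 0.2, 0.1]
gripper_width: 0.7
grasp_force: 0.0
time: 6.65
tool_pos: [0.5022, -0.1004, 0.1637]
tool_rot: [0.0, 1.0, 0.029, -0.0]
contact_force: [0.1, -0.2, -0.7]
gripper_width: 0.499
grasp_force: 0.0
time: 7.05
tool_pos: [0.5468, -0.2039, 0.1632]
tool_rot: [-0.001, 1.0, 0.03, -0.001]
contact_force: [-0.8, 1.7, -0.6]
gripper_width: 0.5
grasp_force: 0.0
t 7.05 pos [ 0.5468 -0.2039  0.1632] yaw 0.0597 tiltz [-0.001  0.001 -1.   ] w 0.5 gf 0.0 F [-0.8  1.7 -0.6]
units [0.048 0.071 0.402] roll -0.0001
```

View pics/p3c.png

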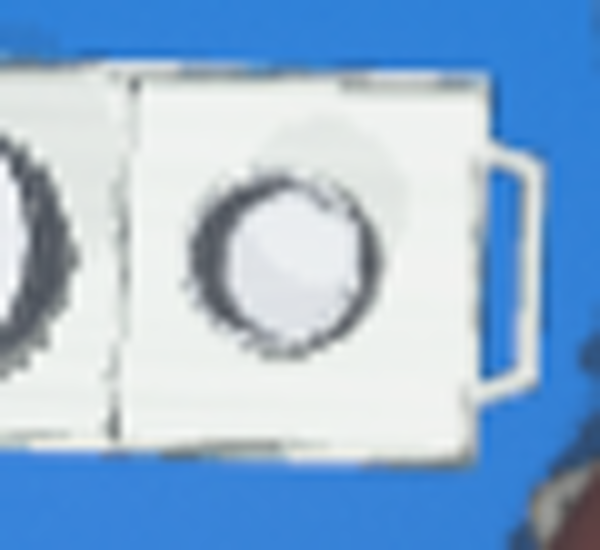

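The small canister stands in the free bay: its rim centre is at crop (279,267), inside the bay spanning x 125–485. Now I'll grip the small lid's knob.

```bash
python3 -m pendant '[[0.5,[0.048,0.071,0.2],0],[0.5,[0.048,0.071,0.4],0],[0.5,[0.048,0.071,0.55],0],[0.5,[0.048,0.071,0.65],0],[0.5,[0.048,0.071,0.72],0],[0.5,[0.048,0.071,0.743],0],[0.5,[0.048,0.071,0.743],0]]'
python3 -m pendant '[[0.3,[0,0,0],0],[0.1,[0,0,0],0],[0,[0,0,0],0],[0,[0,0,0],0],[0,[0,0,0],0],[0,[0,0,0],0]]'
python3 -c "
from h import *; plan(.553,-.212,.074,.06); T=load('p3t'); print(onz(T,(207.5,231.3),.083))
for t in('top','scene'): snap(t,'p4'+t)
a=cv2.imread('pics/p4scene.png')[150:230,230:350]; cv2.imwrite('pics/p4c.png',cv2.resize(a,None,fx=6,fy=6,interpolation=cv2.INTER_CUBIC))"
```

```text
time: 7.8
tool_pos: [0.5533, -0.2107, 0.0753]
tool_rot: [-0.0, 1.0, 0.031, 0.0]
contact_force: [0.7, -0.2, 0.2]
gripper_width: 0.501
grasp_force: 0.0
time: 8.4
tool_pos: [0.5537, -0.2115, 0.0759]
tool_rot: [0.0, 1.0, 0.031, 0.001]
contact_force: [-1.2, 0.4, 4.8]
gripper_width: 0.187
grasp_force: 58.7
t 8.4 pos [ 0.5537 -0.2115  0.0759] yaw 0.062 tiltz [ 0.001 -0.001 -1.   ] w 0.187 gf 58.7 F [-1.2  0.4  4.8]
units [-0.006  0.004  0.016] roll 0.0006
[0.45647111 0.0200398  0.083     ]
```

```bash
python3 -m pendant '[[0,[0,0,-0.1],0],[0,[0,0,-0.25],0],[0,[0,0,-0.5],0],[0,[0,0,-0.6],0],[0,[0,0,-0.6],0]]'
python3 -m pendant '[[0,[-0.3,0,0],0],[0,[-0.6,0,0],0],[0,[-0.95,0,0],0],[0,[-0.95,0,0],0],[0,[-0.95,0,0],0],[0,[-0.95,0,0],0]]'
python3 -c "
from h import *; plan(.43,-.205,.075,.0)
for t in('top','scene'): snap(t,'p5'+t)
a=cv2.imread('pics/p5scene.png')[130:230,200:330]; cv2.imwrite('pics/p5c.png',cv2.resize(a,None,fx=6,fy=6,interpolation=cv2.INTER_CUBIC))"
```

```text
time: 9.0
tool_pos: [0.5546, -0.2118, 0.1497]
tool_rot: [0.001, 1.0, 0.031, 0.002]
contact_force: [0.6, -0.6, -1.6]
gripper_width: 0.192
grasp_force: 58.6
time: 9.6
tool_pos: [0.4397, -0.2182, 0.1466]
tool_rot: [-0.0, 1.0, 0.031, -0.0]
contact_force: [0.9, -0.1, 0.4]
gripper_width: 0.192
grasp_force: 58.6
t 9.6 pos [ 0.4397 -0.2182  0.1466] yaw 0.0622 tiltz [-0.  0. -1.] w 0.192 gf 58.6 F [ 0.9 -0.1  0.4]
units [-0.074 -0.114  0.597] roll 0.0198
```

View pics/p5c.png

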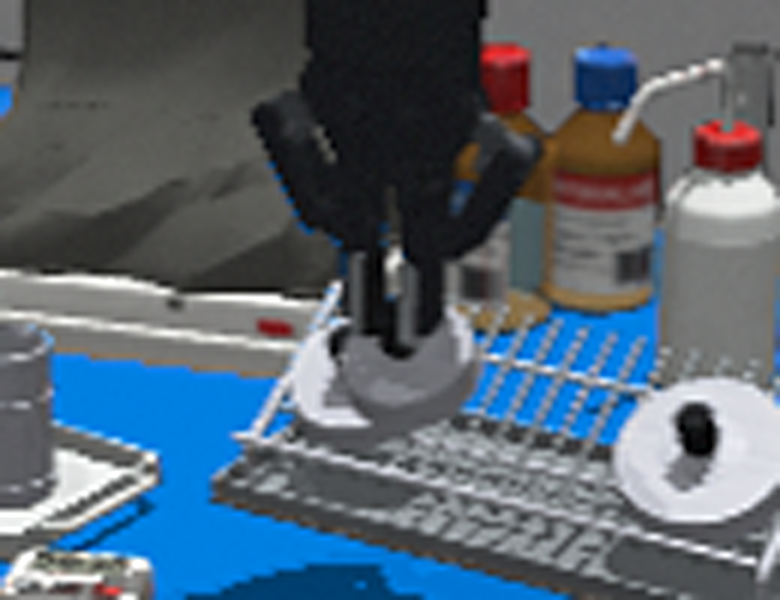

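The small lid is held at crop (410,350), still tilted 32° towards the robot. I'll feel for the worktop with its low edge.

```bash
python3 -m pendant '[[0,[-0.1,-0.05,0.3],0],[0,[-0.1,-0.05,0.6],0],[0,[-0.1,-0.05,0.75],0],[0,[-0.1,-0.05,0.82],0],[0,[-0.1,-0.05,0.85],0],[0,[-0.1,-0.05,0.85],0]]'
python3 -m pendant '[[0,[0,0,0.01],0],[0,[0,0,0.02],0],[0,[0,0,0.02],0]]'
python3 -m pendant '[[0,[0,0,0.01],0],[0,[0,0,0.02],0],[0,[0,0,0.02],0]]'
```

```text
time: 10.3
tool_pos: [0.4278, -0.2132, 0.0456]
tool_rot: [0.0, 1.0, 0.031, 0.0]
contact_force: [0.7, 0.1, -1.2]
gripper_width: 0.189
grasp_force: 58.7
time: 10.6
tool_pos: [0.4275, -0.2132, 0.0433]
tool_rot: [0.0, 1.0, 0.031, 0.001]
contact_force: [0.2, 0.0, -0.4]
gripper_width: 0.19
grasp_force: 58.7
time: 10.9
tool_pos: [0.4275, -0.2132, 0.0409]
tool_rot: [0.0, 1.0, 0.031, 0.0]
contact_force: [0.0, 0.6, 2.7]
gripper_width: 0.19
grasp_force: 59.1
```

Contact at TCP z≈0.041, and 0.040 was expected. Next I roll the lid level about its low edge.

```bash
python3 -m pendant '[[0,[0.03,0,0.012],0],[0,[0.055,0,0.02],0],[0,[0.08,0,0.03],0],[0,[0.105,0,0.042],0],[0,[0.105,0,0.042],0]]'
python3 -m pendant '[[0,[0.025,0,0.014],0],[0,[0.047,0,0.028],0],[0,[0.07,0,0.045],0],[0,[0.09,0,0.06],0],[0,[0.1,0,0.07],0],[0,[0.12,0,0.07],0],[0,[0.12,0,0.07],0]]'
python3 -c "
from h import *; plan(.43,-.205,.075,.0)
for t in('top','scene'): snap(t,'p6'+t)"
```

```text
time: 11.4
tool_pos: [0.4408, -0.213, 0.037]
tool_rot: [0.001, 1.0, 0.031, 0.001]
contact_force: [-1.3, 0.6, 9.2]
gripper_width: 0.19
grasp_force: 61.3
time: 12.1
tool_pos: [0.4553, -0.2125, 0.0288]
tool_rot: [0.001, 1.0, 0.031, 0.001]
contact_force: [-0.8, -0.8, 8.8]
gripper_width: 0.191
grasp_force: 66.7
t 12.1 pos [ 0.4553 -0.2125  0.0288] yaw 0.0626 tiltz [ 0.002 -0.002 -1.   ] w 0.191 gf 66.7 F [-0.8 -0.8  8.8]
units [-0.206 -0.074 -0.385] roll 0.0199
```

```bash
python3 -m pendant '[[0,[0,0,0.01],0],[0,[0.03,0,0.02],0],[0,[0.03,0,0.02],0]]'
python3 -m pendant '[[0,[0,0,0.01],0],[0,[0.02,0,0.015],0],[0,[0.02,0,0.015],0]]'
python3 -c "
from h import *; plan(.43,-.205,.075,.0)
for t in('top','scene'): snap(t,'p7'+t)
a=cv2.imread('pics/p7scene.png')[170:250,220:300]; b=cv2.imread('pics/p7top.png')[190:270,250:330]
cv2.imwrite('pics/p7c.png',np.hstack([cv2.resize(x,(400,400),interpolation=cv2.INTER_CUBIC) for x in(a,b)]))"
```

```text
time: 12.5
tool_pos: [0.4589, -0.2123, 0.0264]
tool_rot: [0.001, 1.0, 0.031, 0.001]
contact_force: [-2.0, 0.3, 9.8]
gripper_width: 0.19
grasp_force: 68.7
time: 12.8
tool_pos: [0.4604, -0.2125, 0.0263]
tool_rot: [0.001, 1.0, 0.031, -0.001]
contact_force: [-10.5, 2.3, 23.0]
gripper_width: 0.192
grasp_force: 70.1
t 12.8 pos [ 0.4604 -0.2125  0.0263] yaw 0.0628 tiltz [-0.002 -0.002 -1.   ] w 0.192 gf 70.1 F [-10.5   2.3  23. ]
units [-0.25  -0.077 -0.406] roll 0.02
```

The lid stopped at TCP z=0.0263 with the force jumping to 23 N. The prediction for level was 0.0265, so it is flat. I'll shift it 35 mm back from the drainer, set it down, turn the gripper a quarter and regrip it centred.

```bash
python3 -m pendant '[[0,[0,0,-0.06],0],[0,[-0.15,0,-0.06],0],[0,[-0.29,0,-0.06],0],[0,[-0.29,0,-0.06],0],[0,[-0.29,0,-0.02],0],[0,[-0.29,0,-0.012],0],[0,[-0.29,0,-0.012],0]]'
python3 -m pendant '[[0.2,[0,0,0],0],[0.45,[0,0,0],0],[0.45,[0,0,0],0],[0.45,[0,0,0],0],[0.45,[0,0,-0.25],0],[0.45,[0,0,-0.4],0],[0.45,[0,0,-0.4],0]]'
python3 -c "
from h import *; plan(.43,-.205,.075,.0)
T,S=snap('top','p8top'),snap('scene','p8scene')
a=cv2.imread('pics/p8scene.png')[170:250,220:300]; b=cv2.imread('pics/p8top.png')[190:270,250:330]
cv2.imwrite('pics/p8c.png',np.hstack([cv2.resize(x,(400,400),interpolation=cv2.INTER_CUBIC) for x in(a,b)]))"
```

```text
time: 13.6
tool_pos: [0.4266, -0.2131, 0.0264]
tool_rot: [-0.0, 1.0, 0.031, -0.0]
contact_force: [-5.1, 5.0, 17.1]
gripper_width: 0.193
grasp_force: 69.5
time: 14.3
tool_pos: [0.4272, -0.2143, 0.0746]
tool_rot: [0.002, 1.0, 0.031, 0.002]
contact_force: [-0.1, -1.0, 0.1]
gripper_width: 0.449
grasp_force: 0.0
t 14.3 pos [ 0.4272 -0.2143  0.0746] yaw 0.0621 tiltz [ 0.005 -0.003 -1.   ] w 0.449 gf 0.0 F [-0.1 -1.   0.1]
units [ 0.028 -0.076 -0.003] roll 0.0198
```

View pics/p8c.png

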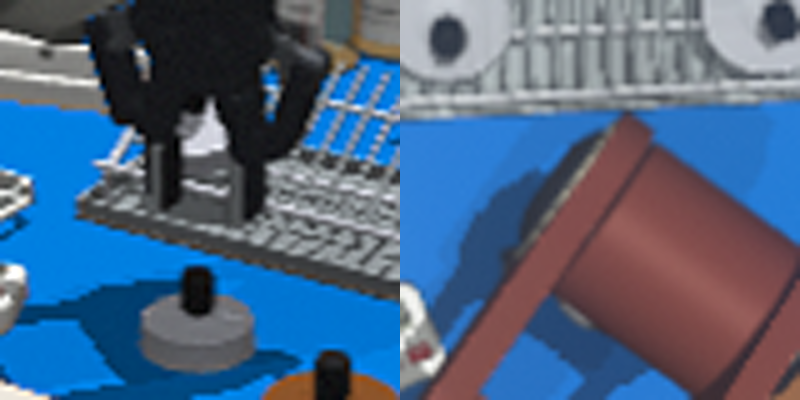

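The small lid now stands level on the worktop, knob up, at left-half crop (198,290). The decoy's knob is at (333,375).

```bash
python3 -c "
from h import *
S=load('p8scene'); k=onz(S,(259.2,227.6),.0305); print(k, proj(S,[.4266+.003,-.2131,.0305])); print(manip.state()['joint_pos'].round(3)); plan(k[0],k[1],.0225,.0)"
```

```text
[ 0.42231887 -0.21339118  0.0305    ] [[260.62882693 226.52402428]]
[-0.621 -0.153  2.091  0.     1.204  0.888]
t 14.4 pos [ 0.4252 -0.213   0.0716] yaw 0.062 tiltz [ 0.  0. -1.] w 0.454 gf 0.0 F [-1.1  0.8 -0.4]
units [-0.025  0.002  0.409] roll 0.0197
```

```bash
python3 -m pendant '[[0.45,[0,0,0],-0.48],[0.45,[0,0,0],-0.48],[0.45,[0,0,0],-0.48],[0.45,[0,0,0],-0.48],[0.45,[0,0,0],-0.48],[0.45,[0,0,0],-0.48],[0.45,[0,0,0],-0.48],[0.45,[0,0,0],-0.48],[0.45,[0,0,0],-0.48],[0.45,[0,0,0],-0.48]]'
python3 -m pendant '[[0.45,[0,0,0.1],-0.005],[0.45,[0,0,0.2],-0.005],[0.45,[0,0,0.3],-0.005],[0.45,[0,0,0.4],0],[0.45,[0,0,0.4],0],[0.2,[0,0,0.4],0],[0,[0,0,0.4],0],[0,[0,0,0.4],0],[0,[0,0,0.4],0],[0,[0,0,0.4],0]]'
python3 -c "
from h import *; plan(.425,-.2135,.0235,1.5708)"
```

```text
time: 15.4
tool_pos: [0.4241, -0.2123, 0.0699]
tool_rot: [-0.002, 0.708, 0.706, -0.0]
contact_force: [0.5, 0.8, -0.5]
gripper_width: 0.447
grasp_force: 0.0
time: 16.4
tool_pos: [0.4255, -0.2132, 0.0244]
tool_rot: [0.0, 0.71, 0.704, 0.0]
contact_force: [-0.4, 0.2, -1.8]
gripper_width: 0.197
grasp_force: 58.5
t 16.4 pos [ 0.4255 -0.2132  0.0244] yaw 1.5621 tiltz [ 0.001 -0.    -1.   ] w 0.197 gf 58.5 F [-0.4  0.2 -1.8]
units [-0.003 -0.004  0.008] roll -0.0028
```

```bash
cat > fit.py <<'E'
from h import *
from scipy.ndimage import map_coordinates
from scipy.optimize import minimize
a=np.linspace(0,2*np.pi,180,endpoint=False)
def G(t):
    g=cv2.GaussianBlur(cv2.imread(f'pics/{t}.png').astype(float),(0,0),.7)
    return np.max([np.hypot(cv2.Sobel(g[:,:,k],-1,1,0),cv2.Sobel(g[:,:,k],-1,0,1)) for k in range(3)],0)
def outline(c,x,y,z0,h,r):
    P=np.array([(x+r*np.cos(t),y+r*np.sin(t),z) for z in(z0,z0+h) for t in a]); q=proj(c,P)
    H=cv2.convexHull(q.astype('float32'))[:,0]; H=np.vstack([H,H[:1]])
    s=np.r_[0,np.cumsum(np.hypot(*np.diff(H,axis=0).T))]; u=np.linspace(0,s[-1],250)
    return np.vstack([np.c_[np.interp(u,s,H[:,0]),np.interp(u,s,H[:,1])]])
def fit(tags,x,y,z0,h,r):
    cs=[(load(t),G(t)) for t in tags]
    def sc(p): 
        return -np.mean([map_coordinates(g,outline(c,p[0],p[1],z0,h,r)[:,::-1].T,order=1).mean() for c,g in cs])
    g=[(sc((x+i*.001,y+j*.001)),x+i*.001,y+j*.001) for i in range(-5,6) for j in range(-5,6)]
    b=min(g); m=minimize(sc,b[1:],method='Nelder-Mead',options=dict(initial_simplex=[b[1:],(b[1]+.0007,b[2]),(b[1],b[2]+.0007)],xatol=1e-5))
    return m.x.round(4),round(-m.fun,1)
E
python3 -c "
from fit import *
print('initial small', [fit(t,.432,-.194,0,.08,.025) for t in (['top0'],['scene0'],['top0','scene0'])],'grip y -.1942')
print('small now', [fit(t,.4580,.0205,.003,.08,.025) for t in (['p3t'],['p8scene'],['p3t','p8scene'])])
print('medium', [fit(t,.4578,.217,.003,.094,.031) for t in (['top0'],['scene0'],['p3t'],['p8scene'],['p3t','p8scene'])])
"
```

```text
initial small [(array([ 0.432 , -0.1946]), np.float64(341.3)), (array([ 0.4312, -0.1949]), np.float64(270.7)), (array([ 0.4318, -0.1946]), np.float64(305.4))] grip y -.1942
small now [(array([0.458 , 0.0211]), np.float64(254.5)), (array([0.4576, 0.0204]), np.float64(340.6)), (array([0.4582, 0.021 ]), np.float64(297.0))]
medium [(array([0.4584, 0.2253]), np.float64(283.5)), (array([0.4589, 0.2236]), np.float64(290.3)), (array([0.4584, 0.2253]), np.float64(283.9)), (array([0.459 , 0.2231]), np.float64(293.9)), (array([0.4586, 0.2235]), np.float64(286.8))]
```

```bash
python3 -m pendant '[[0,[0,0,-0.1],0],[0,[0,0,-0.4],0],[0,[0,0,-0.7],0],[0,[0,0,-1],0],[0,[0,0,-1],0]]'
python3 -m pendant '[[0,[0.3,0.1,0],0],[0,[0.7,0.135,0],-0.003],[0,[0.97,0.135,0],-0.003],[0,[0.97,0.135,0],-0.003],[0,[0.97,0.135,0],-0.003]]'
python3 -m pendant '[[0,[0.4,0.135,0],0],[0,[0.75,0.135,0],0],[0,[0.98,0.135,0],0],[0,[0.98,0.135,0],0],[0,[0.98,0.135,0],0],[0,[0.98,0.135,0],0]]'
python3 -c "
from fit import *; plan(.458,.021,.112,1.5708)
print('medium', [fit(t,.4586,.2245,.003,.094,.031) for t in (['top0'],['scene0'],['p3t'],['p8scene'],['top0','scene0'])])"
```

```text
time: 16.9
tool_pos: [0.4287, -0.2154, 0.1517]
tool_rot: [0.006, 0.71, 0.704, 0.001]
contact_force: [0.4, -0.2, -0.9]
gripper_width: 0.196
grasp_force: 58.7
time: 17.4
tool_pos: [0.4424, -0.0963, 0.1441]
tool_rot: [0.0, 0.706, 0.708, -0.0]
contact_force: [0.2, 0.4, -0.1]
gripper_width: 0.195
grasp_force: 58.7
time: 18.0
tool_pos: [0.4588, 0.0195, 0.1441]
tool_rot: [0.0, 0.707, 0.707, -0.0]
contact_force: [0.5, 0.5, -1.0]
gripper_width: 0.199
grasp_force: 58.8
t 18.0 pos [0.4588 0.0195 0.1441] yaw 1.5697 tiltz [-0. -0. -1.] w 0.199 gf 58.8 F [ 0.5  0.5 -1. ]
units [ 0.012 -0.006  0.267] roll -0.0003
medium [(array([0.4584, 0.2253]), np.float64(283.5)), (array([0.4589, 0.2236]), np.float64(290.3)), (array([0.4584, 0.2253]), np.float64(283.9)), (array([0.459 , 0.2231]), np.float64(293.9)), (array([0.4585, 0.2238]), np.float64(285.9))]
```

```bash
python3 -m pendant '[[0,[0.012,-0.006,0.1],0],[0,[0.012,-0.006,0.2],0],[0,[0.012,-0.006,0.26],0],[0,[0.012,-0.006,0.28],0],[0,[0.012,-0.006,0.28],0]]'
python3 -m pendant '[[0,[0,0,0.01],0],[0,[0,0,0.02],0],[0,[0,0,0.03],0],[0,[0,0,0.03],0]]'
python3 -m pendant '[[0,[0,0,0.01],0],[0,[0,0,0.02],0],[0,[0,0,0.03],0],[0,[0,0,0.03],0]]'
```

```text
time: 18.5
tool_pos: [0.4573, 0.0222, 0.1095]
tool_rot: [-0.001, 0.707, 0.707, -0.001]
contact_force: [0.2, -0.2, -0.8]
gripper_width: 0.196
grasp_force: 58.8
time: 18.9
tool_pos: [0.4579, 0.0223, 0.1069]
tool_rot: [0.0, 0.707, 0.707, 0.0]
contact_force: [-0.0, 0.0, -0.7]
gripper_width: 0.193
grasp_force: 58.8
time: 19.3
tool_pos: [0.4577, 0.0223, 0.103]
tool_rot: [-0.0, 0.707, 0.707, -0.0]
contact_force: [0.5, 0.7, -0.8]
gripper_width: 0.198
grasp_force: 58.8
```

The lid's edge is now 4 mm below the rim with no force, so it has gone over. I'll go on down.

```bash
python3 -m pendant '[[0,[-0.008,0,0.015],0],[0,[-0.008,0,0.03],0],[0,[-0.008,0,0.045],0],[0,[-0.008,0,0.06],0],[0,[-0.008,0,0.065],0],[0,[-0.008,0,0.065],0]]'
python3 -m pendant '[[0,[0,0,0.006],0],[0,[0,0,0.012],0],[0,[0,0,0.012],0]]'
```

```text
time: 19.9
tool_pos: [0.4578, 0.0213, 0.0953]
tool_rot: [-0.0, 0.707, 0.707, -0.0]
contact_force: [-0.7, -0.3, -0.8]
gripper_width: 0.195
grasp_force: 58.8
time: 20.2
tool_pos: [0.4578, 0.0213, 0.0939]
tool_rot: [-0.0, 0.707, 0.707, -0.0]
contact_force: [-0.1, -0.7, -0.6]
gripper_width: 0.195
grasp_force: 58.8
```

```bash
python3 -m pendant '[[0,[0,0,0.006],0],[0,[0,0,0.012],0],[0,[0,0,0.012],0]]'
python3 -m pendant '[[0,[0,0,0.006],0],[0,[0,0,0.008],0],[0,[0,0,0.008],0]]'
```

```text
time: 20.5
tool_pos: [0.458, 0.0213, 0.093]
tool_rot: [0.0, 0.707, 0.707, 0.0]
contact_force: [-1.0, -0.1, 2.6]
gripper_width: 0.196
grasp_force: 59.1
time: 20.8
tool_pos: [0.4584, 0.0212, 0.093]
tool_rot: [0.0, 0.707, 0.707, 0.0]
contact_force: [-3.1, 0.5, 8.7]
gripper_width: 0.194
grasp_force: 59.6
```

Home at TCP z=0.093, and 0.0934 was predicted. I'll release, rise and go to the medium lid (the left one), turning back.

```bash
python3 -m pendant '[[0.2,[0,0,-0.008],0],[0.35,[0,0,-0.01],0],[0.45,[0,0,-0.01],0],[0.45,[0,0,-0.01],0],[0.45,[0,0,-0.15],0],[0.45,[0,0,-0.4],0],[0.45,[0,0,-0.65],0],[0.45,[0,0,-0.65],0]]'
python3 -m pendant '[[0.45,[-0.3,0.1,0],0.1],[0.45,[-0.6,0.3,0],0.2],[0.45,[-0.9,0.7,0],0.48],[0.5,[-0.9,0.7,0],0.48],[0.5,[-0.9,0.7,0],0.48],[0.5,[-0.9,0.7,0],0.48],[0.5,[-0.9,0.7,0],0.48],[0.5,[-0.9,0.7,0],0.48],[0.5,[-0.9,0.7,0],0.48],[0.5,[-0.9,0.7,0],0.48]]'
python3 -c "
from fit import *; plan(.5475,-.120,.074,.06)
snap('scene','p9scene')
S=load('p9scene');print('lid', fit(['p9scene'],.458,.0213,.069,.017,.0315))"
```

```text
time: 21.6
tool_pos: [0.4607, 0.021, 0.1746]
tool_rot: [0.003, 0.707, 0.707, 0.003]
contact_force: [-0.2, 0.6, -0.2]
gripper_width: 0.45
grasp_force: 0.0
time: 22.6
tool_pos: [0.5414, -0.0865, 0.1683]
tool_rot: [-0.0, 0.999, 0.033, -0.001]
contact_force: [-0.1, -0.7, -0.4]
gripper_width: 0.497
grasp_force: 0.0
t 22.6 pos [ 0.5414 -0.0865  0.1683] yaw 0.0653 tiltz [-0.002  0.001 -1.   ] w 0.497 gf 0.0 F [-0.1 -0.7 -0.4]
units [0.033 0.282 0.786] roll 0.0017
lid (array([0.4559, 0.0154]), np.float64(247.0))
```

```bash
python3 -m pendant '[[0.5,[0.033,0.282,0.1],0.001],[0.5,[0.033,0.282,0.3],0.001],[0.5,[0.033,0.282,0.5],0.001],[0.5,[0.033,0.282,0.65],0.001],[0.5,[0.033,0.282,0.73],0.001],[0.5,[0.033,0.282,0.78],0.001],[0.5,[0.033,0.282,0.78],0.001]]'
python3 -m pendant '[[0.3,[0,0,0],0],[0.1,[0,0,0],0],[0,[0,0,0],0],[0,[0,0,0],0],[0,[0,0,0],0],[0,[0,0,0],0]]'
python3 -m pendant '[[0,[0,0,-0.1],0],[0,[0,0,-0.25],0],[0,[0,0,-0.5],0],[0,[0,0,-0.6],0],[0,[0,0,-0.6],0]]'
python3 -c "
from h import *; plan(.43,-.19,.1,.06)"
```

```text
time: 23.35
tool_pos: [0.5479, -0.1199, 0.0753]
tool_rot: [-0.0, 0.999, 0.035, -0.001]
contact_force: [-1.0, 0.2, 0.5]
gripper_width: 0.497
grasp_force: 0.0
time: 23.95
tool_pos: [0.5489, -0.1203, 0.077]
tool_rot: [0.0, 0.999, 0.034, 0.001]
contact_force: [-1.5, -0.9, 4.9]
gripper_width: 0.189
grasp_force: 58.8
time: 24.45
tool_pos: [0.5498, -0.1206, 0.1506]
tool_rot: [0.001, 0.999, 0.034, 0.002]
contact_force: [0.4, 0.7, -0.5]
gripper_width: 0.188
grasp_force: 58.6
t 24.45 pos [ 0.5498 -0.1206  0.1506] yaw 0.0684 tiltz [ 0.005 -0.002 -1.   ] w 0.188 gf 58.6 F [ 0.4  0.7 -0.5]
units [-1.037  0.508  0.418] roll 0.0027
```

```bash
python3 -m pendant '[[0,[-0.3,0.1,0],0],[0,[-0.6,0.3,0],0],[0,[-0.9,0.59,0],0],[0,[-0.9,0.59,0],0],[0,[-0.9,0.59,0],0]]'
python3 -m pendant '[[0,[-0.25,0,0.2],0],[0,[-0.25,0,0.4],0],[0,[-0.25,0,0.6],0],[0,[-0.25,0,0.7],0],[0,[-0.25,0,0.78],0],[0,[-0.25,0,0.82],0],[0,[-0.25,0,0.82],0]]'
python3 -m pendant '[[0,[0,0,0.01],0],[0,[0,0,0.02],0],[0,[0,0,0.02],0]]'
```

```text
time: 24.95
tool_pos: [0.4442, -0.1984, 0.1465]
tool_rot: [-0.001, 0.999, 0.033, -0.001]
contact_force: [0.2, 1.0, -0.2]
gripper_width: 0.191
grasp_force: 58.7
time: 25.65
tool_pos: [0.4157, -0.1999, 0.0495]
tool_rot: [-0.0, 0.999, 0.034, -0.0]
contact_force: [-0.3, -0.0, 0.4]
gripper_width: 0.191
grasp_force: 58.7
time: 25.95
tool_pos: [0.4158, -0.2004, 0.0478]
tool_rot: [0.0, 0.999, 0.034, 0.0]
contact_force: [-0.2, 0.5, -0.7]
gripper_width: 0.19
grasp_force: 58.7
```

```bash
python3 -m pendant '[[0,[0,0,0.01],0],[0,[0,0,0.018],0],[0,[0,0,0.018],0]]'
python3 -m pendant '[[0,[0,0,0.01],0],[0,[0,0,0.01],0]]'
```

```text
time: 26.25
tool_pos: [0.4157, -0.2003, 0.0453]
tool_rot: [0.0, 0.999, 0.034, 0.0]
contact_force: [0.1, 0.5, 0.9]
gripper_width: 0.189
grasp_force: 58.7
time: 26.45
tool_pos: [0.4164, -0.2005, 0.0449]
tool_rot: [0.0, 0.999, 0.034, 0.001]
contact_force: [-0.5, 1.4, 4.5]
gripper_width: 0.19
grasp_force: 59.2
```

```bash
python3 -m pendant '[[0,[0.03,0,0.01],0],[0,[0.06,0,0.021],0],[0,[0.085,0,0.035],0],[0,[0.11,0,0.05],0],[0,[0.135,0,0.066],0],[0,[0.16,0,0.084],0],[0,[0.16,0,0.084],0]]'
python3 -m pendant '[[0,[0.022,0,0.02],0],[0,[0.045,0,0.04],0],[0,[0.06,0,0.052],0],[0,[0.08,0,0.064],0],[0,[0.08,0,0.064],0]]'
python3 -m pendant '[[0,[0.02,0,0.01],0],[0,[0.03,0,0.02],0],[0,[0.03,0,0.02],0]]'
```

```text
time: 27.15
tool_pos: [0.4367, -0.2, 0.0361]
tool_rot: [0.001, 0.999, 0.034, 0.002]
contact_force: [0.1, 1.8, 9.2]
gripper_width: 0.187
grasp_force: 63.6
time: 27.65
tool_pos: [0.4465, -0.1995, 0.0284]
tool_rot: [0.001, 0.999, 0.034, 0.002]
contact_force: [1.7, 0.7, 8.3]
gripper_width: 0.184
grasp_force: 68.1
time: 27.95
tool_pos: [0.4478, -0.1995, 0.0277]
tool_rot: [0.001, 0.999, 0.035, -0.002]
contact_force: [-13.6, 3.1, 27.3]
gripper_width: 0.189
grasp_force: 70.3
```

Level again: it stopped at z=0.0277 with the force jumping to 27 N. I'll shift it back a little, release and regrip with a quarter turn.

```bash
python3 -m pendant '[[0,[0,0,-0.06],0],[0,[-0.1,0,-0.06],0],[0,[-0.17,0,-0.06],0],[0,[-0.17,0,-0.06],0],[0,[-0.17,0,-0.03],0],[0,[-0.17,0,-0.015],0],[0,[-0.17,0,-0.015],0]]'
python3 -m pendant '[[0.2,[0,0,0],0],[0.45,[0,0,0],0],[0.45,[0,0,0],0],[0.45,[0,0,0],0],[0.45,[0,0,-0.25],0],[0.45,[0,0,-0.4],0],[0.45,[0,0,-0.4],0]]'
python3 -m pendant '[[0.45,[0,0,0],-0.48],[0.45,[0,0,0],-0.48],[0.45,[0,0,0],-0.48],[0.45,[0,0,0],-0.48],[0.45,[0,0,0],-0.48],[0.45,[0,0,0],-0.48],[0.45,[0,0,0],-0.48],[0.45,[0,0,0],-0.48],[0.45,[0,0,0],-0.48],[0.45,[0,0,0],-0.48]]'
python3 -c "
from fit import *; plan(.428,-.2,.0235,1.5708); snap('scene','p10')
print(fit(['p10'],.428,-.2,0,.017,.0375))"
```

```text
time: 28.65
tool_pos: [0.428, -0.199, 0.0278]
tool_rot: [-0.001, 0.999, 0.034, -0.001]
contact_force: [-6.7, 7.6, 19.9]
gripper_width: 0.188
grasp_force: 69.4
time: 29.35
tool_pos: [0.4292, -0.2006, 0.076]
tool_rot: [0.002, 0.999, 0.034, 0.002]
contact_force: [-0.0, -0.1, -0.4]
gripper_width: 0.451
grasp_force: 0.0
time: 30.35
tool_pos: [0.4265, -0.1988, 0.0716]
tool_rot: [-0.001, 0.706, 0.708, -0.0]
contact_force: [0.6, 0.1, -0.3]
gripper_width: 0.447
grasp_force: 0.0
t 30.35 pos [ 0.4265 -0.1988  0.0716] yaw 1.5744 tiltz [-0.002  0.001 -1.   ] w 0.447 gf 0.0 F [ 0.6  0.1 -0.3]
units [-0.011  0.013  0.401] roll 0.0012
(array([ 0.419 , -0.2022]), np.float64(296.5))
```

```bash
python3 -m pendant '[[0.5,[-0.004,-0.03,0.1],0],[0.5,[-0.004,-0.03,0.2],0],[0.5,[-0.004,-0.03,0.3],0],[0.5,[-0.004,-0.03,0.4],0],[0.5,[-0.004,-0.03,0.4],0],[0.2,[-0.004,-0.03,0.4],0],[0,[-0.004,-0.03,0.4],0],[0,[-0.004,-0.03,0.4],0],[0,[-0.004,-0.03,0.4],0],[0,[-0.004,-0.03,0.4],0]]'
python3 -c "
from fit import *; plan(.4586,.2245,.15,1.5708); snap('scene','p11')
print(fit(['p11'],.422,-.2,0,.017,.0375))"
```

```text
time: 31.4
tool_pos: [0.4242, -0.2001, 0.026]
tool_rot: [0.001, 0.708, 0.706, 0.0]
contact_force: [-0.5, 0.2, 1.5]
gripper_width: 0.192
grasp_force: 58.6
t 31.4 pos [ 0.4242 -0.2001  0.026 ] yaw 1.5684 tiltz [ 0.001 -0.001 -1.   ] w 0.192 gf 58.6 F [-0.5  0.2  1.5]
units [ 3.538  0.279 -1.035] roll -0.0008
(array([ 0.4231, -0.2016]), np.float64(279.8))
```

```bash
python3 -m pendant '[[0,[0,0,-0.1],0],[0,[0,0,-0.4],0],[0,[0,0,-0.75],0],[0,[0,0,-0.75],0]]'
python3 -m pendant '[[0,[0,0,-0.4],0],[0,[0.2,0.05,-0.7],0],[0,[0.5,0.1,-0.7],0],[0,[0.9,0.1,-0.7],0],[0,[0.9,0.1,-0.7],0],[0,[0.9,0.1,-0.7],0]]'
python3 -m pendant '[[0,[0.4,0.05,0],0],[0,[0.8,0.1,0],0],[0,[0.95,0.1,0],0],[0,[0.95,0.1,0],0]]'
python3 -m pendant '[[0,[0.4,0.05,0],0],[0,[0.8,0.09,0],0],[0,[0.95,0.09,0],0],[0,[0.95,0.09,0],0]]'
python3 -c "
from fit import *; plan(.4587,.224,.127,1.5708)"
```

```text
time: 31.85
tool_pos: [0.4277, -0.2024, 0.1232]
tool_rot: [0.007, 0.708, 0.706, 0.001]
contact_force: [1.3, -0.8, 0.9]
gripper_width: 0.196
grasp_force: 58.7
time: 32.45
tool_pos: [0.436, -0.0911, 0.1996]
tool_rot: [0.0, 0.707, 0.707, -0.0]
contact_force: [0.3, 0.4, -0.7]
gripper_width: 0.193
grasp_force: 58.8
time: 32.85
tool_pos: [0.4484, 0.0228, 0.1993]
tool_rot: [-0.0, 0.707, 0.707, -0.0]
contact_force: [-0.6, -0.4, -0.7]
gripper_width: 0.193
grasp_force: 58.8
time: 33.25
tool_pos: [0.4598, 0.1362, 0.1993]
tool_rot: [-0.0, 0.708, 0.707, -0.0]
contact_force: [0.3, -0.6, -0.6]
gripper_width: 0.195
grasp_force: 58.8
t 33.25 pos [0.4598 0.1362 0.1993] yaw 1.5696 tiltz [-0.001 -0.    -1.   ] w 0.195 gf 58.8 F [ 0.3 -0.6 -0.6]
units [ 0.732 -0.01   0.602] roll -0.0004
```

```bash
python3 -m pendant '[[0,[0.35,-0.01,0],0],[0,[0.65,-0.01,0],0],[0,[0.732,-0.01,0],0],[0,[0.732,-0.01,0],0],[0,[0.732,-0.01,0.2],0],[0,[0.732,-0.01,0.4],0],[0,[0.732,-0.01,0.5],0],[0,[0.732,-0.01,0.57],0],[0,[0.732,-0.01,0.57],0],[0,[0.732,-0.01,0.57],0]]'
python3 -c "
from fit import *; plan(.4587,.224,.122,1.5708); snap('scene','p12')
print(fit(['p12'],.4587,.224,.003,.094,.031)); print('small lid',fit(['p12'],.458,.0213,.069,.017,.0315),'large lid',fit(['p12'],.4618,.1235,.097,.017,.0435),fit(['scene0'],.4618,.1235,.097,.017,.0435))"
```

```text
time: 34.25
tool_pos: [0.4592, 0.2236, 0.132]
tool_rot: [0.0, 0.708, 0.706, 0.001]
contact_force: [-0.3, -0.9, -0.2]
gripper_width: 0.197
grasp_force: 58.8
t 34.25 pos [0.4592 0.2236 0.132 ] yaw 1.5678 tiltz [ 0.001  0.    -1.   ] w 0.197 gf 58.8 F [-0.3 -0.9 -0.2]
units [ 0.003 -0.004  0.083] roll -0.001
(array([0.4602, 0.2241]), np.float64(162.1))
small lid (array([0.4546, 0.0156]), np.float64(247.2)) large lid (array([0.4567, 0.119 ]), np.float64(296.6)) (array([0.4562, 0.12  ]), np.float64(319.4))
```

```bash
python3 -m pendant '[[0,[0.003,-0.004,0.03],0],[0,[0.003,-0.004,0.05],0],[0,[0.003,-0.004,0.065],0],[0,[0.003,-0.004,0.075],0],[0,[0.003,-0.004,0.085],0],[0,[0.003,-0.004,0.085],0]]'
python3 -m pendant '[[0,[0,0,0.008],0],[0,[0,0,0.016],0],[0,[0,0,0.024],0],[0,[0,0,0.024],0]]'
```

```text
time: 34.9
tool_pos: [0.4579, 0.2243, 0.1207]
tool_rot: [-0.0, 0.708, 0.706, -0.0]
contact_force: [0.1, 0.1, -0.5]
gripper_width: 0.197
grasp_force: 58.8
time: 35.3
tool_pos: [0.4579, 0.2242, 0.1178]
tool_rot: [-0.0, 0.708, 0.706, -0.0]
contact_force: [-0.2, 0.8, -0.5]
gripper_width: 0.193
grasp_force: 58.8
```

The medium lid's edge is 5 mm below the rim without force, so it is over. I'll go on down to about 0.109.

```bash
python3 -m pendant '[[0,[0,0.004,0.015],0],[0,[0,0.004,0.03],0],[0,[0,0.004,0.045],0],[0,[0,0.004,0.058],0],[0,[0,0.004,0.063],0],[0,[0,0.004,0.063],0]]'
python3 -m pendant '[[0,[0,0,0.006],0],[0,[0,0,0.01],0],[0,[0,0,0.01],0]]'
python3 -m pendant '[[0,[0,0,0.006],0],[0,[0,0,0.01],0],[0,[0,0,0.01],0]]'
```

```text
time: 35.9
tool_pos: [0.4584, 0.2243, 0.1103]
tool_rot: [-0.0, 0.708, 0.706, -0.0]
contact_force: [0.2, -0.2, -0.9]
gripper_width: 0.196
grasp_force: 58.8
time: 36.2
tool_pos: [0.4585, 0.2243, 0.1092]
tool_rot: [0.0, 0.708, 0.706, -0.0]
contact_force: [-0.7, -0.2, -0.0]
gripper_width: 0.196
grasp_force: 58.8
time: 36.5
tool_pos: [0.4587, 0.2244, 0.1088]
tool_rot: [0.0, 0.708, 0.706, 0.0]
contact_force: [-2.0, -1.1, 3.5]
gripper_width: 0.196
grasp_force: 59.3
```

Seated at 0.1088, and 0.109 was predicted. I'll press lightly, release, back off and take the last look.

```bash
python3 -m pendant '[[0,[0,0,0.006],0],[0,[0,0,0.006],0]]'
python3 -m pendant '[[0.2,[0,0,-0.006],0],[0.35,[0,0,-0.008],0],[0.45,[0,0,-0.008],0],[0.45,[0,0,-0.008],0],[0.45,[0,0,-0.15],0],[0.45,[0,0,-0.4],0],[0.45,[0,0,-0.8],0],[0.45,[0,0,-0.8],0]]'
python3 -m pendant '[[0.45,[-0.3,0,-0.3],0],[0.45,[-0.6,-0.1,-0.6],0],[0.45,[-1,-0.3,-0.6],0],[0.45,[-1,-0.3,-0.6],0],[0.45,[-1,-0.3,-0.6],0]]'
python3 -m pendant '[[0.45,[-0.3,0,0],0],[0.45,[-0.6,0,0],0],[0.45,[-1,0,0],0],[0.45,[-1,0,0],0],[0.45,[-1,0,0],0]]'
python3 -m pendant '[[0.45,[-0.3,0,0],0],[0.45,[-0.6,0,0],0],[0.45,[-1,0,0],0],[0.45,[-1,0,0],0],[0.45,[-1,0,0],0]]'
python3 -m pendant '[[0.45,[-0.3,0,0],0],[0.45,[-0.6,0,0],0],[0.45,[-1,0,0],0],[0.45,[-1,0,0],0],[0.45,[-1,0,0],0]]'
python3 - <<'E'
from h import *
for t in('top','scene'): snap(t,'f'+t)
a=cv2.imread('pics/ftop.png')[195:255,110:235]; b=cv2.imread('pics/fscene.png')[140:228,120:240]
cv2.imwrite('pics/fc.png',np.vstack([cv2.resize(a,(540,260),interpolation=cv2.INTER_CUBIC),cv2.resize(b,(540,340),interpolation=cv2.INTER_CUBIC)]))
E
```

```text
time: 36.7
tool_pos: [0.459, 0.2245, 0.1088]
tool_rot: [0.0, 0.708, 0.706, 0.0]
contact_force: [-2.8, -0.6, 7.6]
gripper_width: 0.197
grasp_force: 59.6
time: 37.5
tool_pos: [0.4622, 0.2255, 0.211]
tool_rot: [0.003, 0.708, 0.706, 0.006]
contact_force: [0.4, 0.3, 0.8]
gripper_width: 0.449
grasp_force: 0.0
time: 38.0
tool_pos: [0.422, 0.1036, 0.2752]
tool_rot: [0.0, 0.709, 0.705, 0.0]
contact_force: [0.2, -0.5, -0.1]
gripper_width: 0.454
grasp_force: 0.0
time: 38.5
tool_pos: [0.4221, -0.0156, 0.2743]
tool_rot: [-0.001, 0.708, 0.706, -0.0]
contact_force: [0.5, 0.4, -0.7]
gripper_width: 0.447
grasp_force: 0.0
time: 39.0
tool_pos: [0.4221, -0.1347, 0.2747]
tool_rot: [-0.001, 0.708, 0.706, 0.0]
contact_force: [0.5, 0.1, 0.5]
gripper_width: 0.452
grasp_force: 0.0
time: 39.5
tool_pos: [0.4222, -0.2542, 0.2748]
tool_rot: [-0.001, 0.707, 0.707, 0.0]
contact_force: [0.9, 0.3, -0.6]
gripper_width: 0.447
grasp_force: 0.0
```

View pics/fc.png

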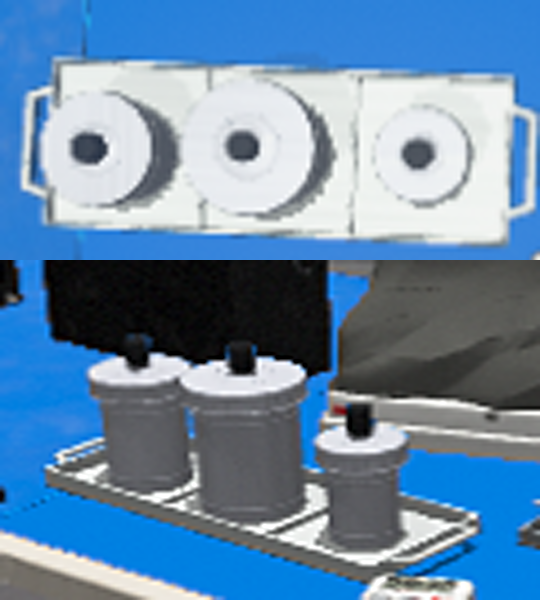

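All three canisters stand closed and level in one row. The knobs are at (90,148), (243,145) and (419,154) in the upper crop, and both new lids sit square on their canisters in the lower one. Handing in.

```bash
python3 -c "
from plant import manip; print(manip.job_done())"
```

```text
the job is handed in; nothing more can be done
None
```

Job handed in at about 40 s: both lids are home and level on their canisters and the small canister stands in the free bay; no verdict was returned, and I did not re-measure the spare lid or the white bottle, which the robot was never meant to touch.

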